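# Stand down on the scooter tail, then hold it upright

## Robot

A 7-joint arm with a two-finger parallel gripper is mounted at the origin on the work surface. World frame = base frame: x ahead of the robot, y to its left, z up, the work surface at z = 0. Lengths are in mm, angles in rad, forces in N, time in s.
With the tool pointing down it reaches from about 400 to 900 mm from the base axis. Payload 5.6 kg.
Tool frame: the origin (TCP) lies midway between the tips of the shut fingers; the grasp point (between the pads) lies 19 mm behind it (env.grip_point_offset is the distance from the TCP to the grasp point, in mm); x points along the fingers, z is the direction in which the jaws open and shut, and the axes are right-handed (so a half turn about x gives the same grasp; the last joint's range is limited). The gripper opens to 92 mm and grips with 3 to 60 N. Pads are 20 mm wide; open, the fingers measure 128 mm over their backs; the gripper's body (75 mm by 189 mm) begins 69 mm behind the grasp point.
Start: joints at [1.128, 0.468, -0.012, 1.603, 0.006, 1.071, -0.056], TCP at [252.962, -598.766, 186.692] pointing down, gripper open.
Joint ranges: [-2.53, 2.53], [-0.31, 2.02], [-1.57, 1.55], [0.28, 2.44], [-1.29, 4.43], [0.15, 1.84], [-2.92, 2.92]. Speed limits (rad/s): [2.57, 2.57, 3.14, 3.14, 3.14, 3.14, 3.14].

## Interface

Orientations are given as a rotation vector (axis times angle).
In Python, from workcell import env, viewer, job_done gives the robot as it stands. The module is installed in compiled form; this text tells all that it offers.
- The arm moves only by the tool drive_tool, never from a script. Its argument "targets" is text: rows parted by semicolons, each of 4 numbers parted by spaces: the shift along the tool's x, y, z in cm, then the turn about the tool's x in rad. A call has 1 to 8 rows; each row shifts and turns the commanded pose from where the row before left it, along the tool's axes as they then stand; what a row does not reach is not made up. A row lasts 1/8 s, in which the tool goes at most 62.5 mm and 10.7 degrees, less where a joint would pass 70% of its speed; a pose out of reach is approached as far as the arm can. A call with a gripper value outside its range is refused whole. "fingers" is the closure, from 0 (fully open) to 1 (shut), set as the call begins (left out, the last holds). The fingers move at their own pace and stop on an object; "force" is the grip in N (left out, the last holds). Time passes only in rows, so rows that do not move let the fingers close. It gives the time, the measured TCP pose, the force and the opening at its end, in the units of the state.
- env.sense(): the state, without advancing time (a new reading comes with each control period).
- viewer.grab_frame(name): name is "scene" or "top"; returns a dict with "image" (420x560x3 uint8, red, green, blue), "range_z" (420x560 float32, mm along the optical axis (not along the pixel's ray), 0 where there is no reading), "K" (3x3 intrinsics, pixels), "R" (3x3) and "t" (3): a world point X has camera coordinates R X + t. Camera axes: x right, y down, z forward; pixel columns grow to the right and rows downward; lengths in mm; the calibration is good to about 2 mm. A picture is of the moment at which its call begins.
- job_done(): hands the job in, once; it reports no verdict.
The state is a dict: "clock": time; "joints": joint angles; "dq": joint speeds; "effort": joint torques, N m; "position": TCP position; "ee_rot": TCP orientation; "contact_force": force on the tool from outside, world axes, zero at the start; "torque": the same for the moment, N m; "opening": finger opening in mm.
Only numpy, scipy, OpenCV 4.12 (cv2) and the standard library are available. Lean on these libraries where they do the work, as an engineer would, in place of code of your own. Each camera call takes 0.05 s, during which the arm holds its last target. There are 200 camera calls.

## Task

The tail end of a picking scooter leans over in the service cradle with its kickstand folded up. Flip the kickstand fully down until its spring snaps it over centre, then take the frame by the round grip bar on top and bring it gently upright without letting it drop over to the kickstand's side. Finish while still holding the bar, with the frame upright and steady and the kickstand down, and leave the other things on the bench where they are.

Things in the scene. Friction and masses are not known exactly. Their poses are not given: they have to be found in the camera images.
- cradle: Fixed grey base plate on the bench, 250 x 110 x 10 mm, at any place and yaw; origin at the centre of its underside. Its x axis runs fore-aft along the scooter tail, z up. The frame tips sideways about an axis parallel to this x, 30 mm above the bench through the plate's centre line; the kickstand is on the -y side, the frame leans to +y.
- frame (a joint): Sideways lean of the scooter tail in the cradle, rad: 0 = upright, positive = leaning to the cradle's +y (away from the kickstand; start, resting on a stop at +0.25), negative = tipped to the kickstand's side (stop at -0.17). Top-heavy, about 0.9 kg with a heavy hub motor on the +y side: when upright and let go it falls back to +0.25. It swings freely; about 1.5 N sideways at the bar lifts it off its stop, 0.6 N holds it upright.
- grip_bar (a point): Middle of the round bare-metal grip bar on top of the frame: 26 mm diameter, 170 mm long, along the cradle's x, 225 mm above the bench when upright (195 mm above the tipping axis). Clear of other frame tubes for 45 mm to each side along the bar and 60 mm below its centre line. Its axes are the frame's: x along the bar, z up the frame.
- kickstand (a joint): Swing of the kickstand, rad: 0 = folded up (its start), 1.9 = fully down (its stop). It swings in the frame's x-z plane, from pointing to the cradle's -x and 10 degrees above level, through -z, to 9 degrees past straight down. A spring holds it at either end, over centre at about 0.95; pushing the leg down and on past there (2 to 4 N at mid leg) lets it snap down.
- stand_pivot (a point): Pivot of the kickstand, on the frame's -y side; in the frame's axes 50 mm to +x, 60 mm to -y and 110 mm below the grip_bar point. Pivot axis along the frame's y. This point's own axes turn with the leg.
- stand_foot (a point): Centre of the 18 mm rubber foot ball at the end of the kickstand leg, a 12 mm round steel bar whose foot is 92 mm from the pivot in the plane of swing. The leg splays outward, 4 mm at 35 mm from the pivot, then evenly to 26 mm to -y at the foot. Nothing of the frame lies above the folded leg.
- carton_a: bystander: closed carton 100 x 120 x 90 mm; origin at the centre of its underside. Leave alone.
- carton_b: bystander: closed carton 100 x 120 x 90 mm; origin at the centre of its underside. Leave alone.
- wrench: bystander: 160 mm steel wrench lying beside the cradle on its +y side; origin at the centre of its underside. Leave alone.
- nut: bystander: steel ring nut 28 mm across, 12 mm high, beside the cradle on its -y side; origin at the centre of its underside. Leave alone.
- tape: bystander: tape roll 100 mm across, 48 mm high; origin at the centre of its underside. Leave alone.
- oil_can: bystander: bare metal can 56 mm across, 130 mm high; origin at the centre of its underside. Leave alone.
- spare_wheel: bystander: spare wheel lying flat, 125 mm across, 30 mm thick; origin at the centre of its underside. Leave alone.

How it is judged (in metres and radians):
On the way, in this order (a step that is already met when the one before it is completed fails the run):
1. the kickstand is fully down (value of joint kickstand above 1.7 rad), for 0.2 s.
2. the frame is held upright by its grip bar (value of joint frame between -0.07 and 0.07 rad and value of joint kickstand above 1.7 rad and contact force between the fingers and frame above 0.2 N and contact force between the fingers and kickstand below 0.3 N and distance between the grasp point and grip_bar below 0.1 m), for 0.3 s.
At the end, for the whole second after the job is handed in: Kickstand past 1.7 rad (down); frame within 0.07 rad (4 degrees) of upright and still (under 0.1 rad/s); the fingers bear on the frame with over 0.2 N, within 100 mm of the middle of the grip bar, and not on the kickstand (under 0.3 N) (all of step 2 and velocity of joint frame between -0.1 and 0.1 rad/s); the arm keeps its last pose, push and grip.
It fails at once if the frame dropped over to the kickstand's side (beyond 0.13 rad) (value of joint frame below -0.13 rad).
It fails at once if another thing on the bench was moved by more than 40 mm (distance of any of carton_a, carton_b, wrench, nut, tape, oil_can, spare_wheel from where it was at the start of the episode above 0.04 m).
It also fails if it takes over 56 s, if anything falls off the work surface, if the arm or the gripper's body presses on something with over 40 N, if the wrist force passes 120 N, or if a joint passes its speed limit or range.

## Working session

There is one attempt and no reset: what is moved stays moved. The work goes in short steps, Python scripts to look and compute and a tool call to move; the robot and the scene stay as the last step left them, time stands still between calls to the robot, and variables do not carry over. Pictures are saved under pics/ and viewed, about 8 in all and at most 12, crops included, and the job is handed in when it is done.

Besides the shell and the picture viewer there is one more tool, called after "Call:" as name(argument=value, ...) on one line, values as JSON. drive_tool: Moves the arm, as the interface text tells. Its arguments: {"type":"object","properties":{"targets":{"type":"string"},"fingers":{"type":"number"},"force":{"type":"number"}},"required":["targets"]}

```bash
mkdir -p pics
cat > h.py <<'E'
import numpy as np, cv2
from workcell import env, viewer, job_done
from scipy.spatial.transform import Rotation as Ro
def grab(n,save=None):
    f=viewer.grab_frame(n)
    if save: cv2.imwrite('pics/'+save+'.png',f['image'][...,::-1]); np.savez('pics/'+save+'.npz',**f)
    return f
def cloud(f):
    z=f['range_z'];v,u=np.indices(z.shape);K=f['K']
    c=np.stack([(u-K[0,2])/K[0,0]*z,(v-K[1,2])/K[1,1]*z,z],-1)
    w=(c-f['t'])@f['R']; w[z<=0]=np.nan
    return w
E
python3 - <<'E'
from h import *
for n in('scene','top'):
    f=grab(n,n+'0'); print(n,f['K'][0],f['R'].round(3).tolist(),f['t'])
s=env.sense();print(s, Ro.from_rotvec(s['ee_rot']).as_matrix().round(3))
E
```

```text
scene [519.5243818    0.         282.20588789] [[0.053, 0.999, -0.001], [0.681, -0.037, -0.731], [-0.73, 0.038, -0.682]] [ -28.10465969 -224.92690341 1856.96512196]
top [432.4881688    0.         277.98115858] [[0.024, -1.0, 0.006], [-0.995, -0.024, -0.094], [0.094, -0.004, -0.996]] [ -25.23092101  480.4164111  1205.66647217]
{'clock': 0.1, 'joints': array([ 1.12804353,  0.4682837 , -0.01157964,  1.60352737,  0.00597669,
        1.07142977, -0.05628646]), 'dq': array([ 0.00203383, -0.0016625 , -0.00041911, -0.00226255, -0.00073807,
       -0.00120023,  0.00041715]), 'effort': array([ 1.98680158e-03, -5.21649814e+01, -1.16466021e-02, -2.44368589e+01,
       -5.67498989e-02,  1.40253155e-02,  3.90259345e-05]), 'position': array([ 252.67585778, -598.24915945,  185.84087231]), 'ee_rot': array([ 0.91080284,  1.3736105 , -0.90948348]), 'contact_force': array([0.35746795, 0.17569068, 0.18662528]), 'torque': array([-0.01815139, -0.0245994 ,  0.0008412 ]), 'opening': 91.6308163334958} [[-0.001  0.921  0.389]
 [ 0.001  0.389 -0.921]
 [-1.    -0.    -0.002]]
```

View pics/scene0.png

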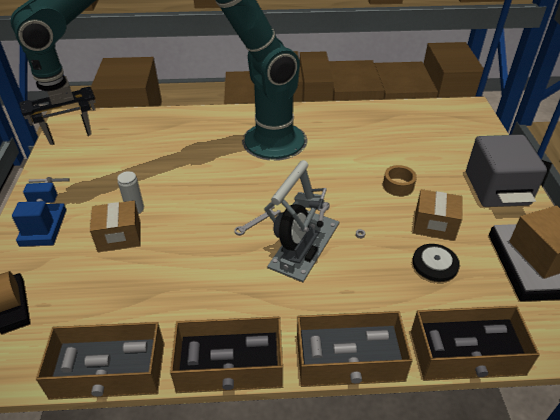

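View pics/top0.png

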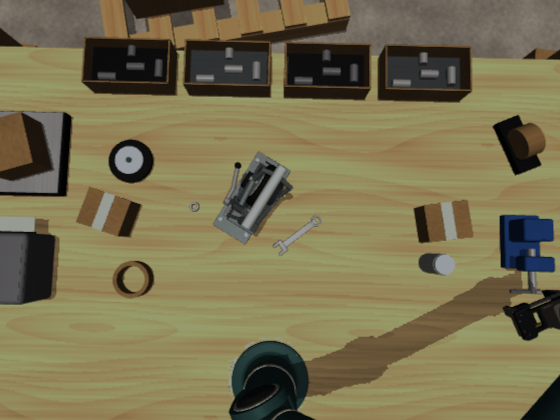

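Run:
```python
from h import *
f=dict(np.load('pics/top0.npz'));w=cloud(f);im=f['image'][...,::-1]
m=np.zeros(w.shape[:2],bool);m[140:255,200:310]=1
z=w[...,2]
def fit(mm):
    p=w[mm];(c,s,a)=cv2.minAreaRect(p[:,:2].astype(np.float32));print(len(p),np.round(c,1),np.round(s,1),round(a,1),p[:,2].min(),p[:,2].max(),p.mean(0).round(1))
plate=m&(z>6)&(z<15);fit(plate)
bar=m&(z>215);fit(bar)
bar=m&(z>208);fit(bar)
p=w[bar];c=p.mean(0);u,s,vt=np.linalg.svd(p-c);print('bar',c,vt[0],s, np.percentile((p-c)@vt[0],[0,2,98,100]))
for (r,cc) in [(164,237),(167,237),(175,235),(185,232),(195,228),(203,228)]:
    print((r,cc),w[r-1:r+2,cc-3:cc+4,2].round(0).tolist(), w[r,cc].round(0))
A=cv2.resize(im[140:255,195:325],None,fx=5,fy=5,interpolation=cv2.INTER_CUBIC)
g=dict(np.load('pics/scene0.npz'))['image'][...,::-1]
B=cv2.resize(g[150:290,225:350],None,fx=4.1,fy=4.1,interpolation=cv2.INTER_CUBIC)
cv2.imwrite('pics/c1.png',A);cv2.imwrite('pics/c2.png',B)
```

```text
1112 [511.7  49.9] [330.8 309.1] 1.8 6.006651674078746 14.98636711136088 [473.7  64.9   9.7]
762 [484.8  23.3] [ 25.9 169. ] 59.8 216.86389554456215 237.5637208930115 [484.1  23.  228.9]
763 [485.8  24.9] [ 29.5 169. ] 59.9 208.86344994989653 237.5637208930115 [484.2  23.  228.8]
bar [484.15881358  22.979252   228.82499137] [-0.86500812  0.5017488   0.00301597] [1346.80931621  204.29992135   96.37851354] [-84.93964445 -81.04354993  80.29032383  84.05965893]
(164, 237) [[-3.0, 154.0, 155.0, 158.0, 155.0, 153.0, -0.0], [149.0, 159.0, 157.0, 157.0, 155.0, 154.0, 153.0], [157.0, 157.0, 157.0, 161.0, 156.0, 156.0, 154.0]] [576.  94. 157.]
(167, 237) [[155.0, 159.0, 159.0, 159.0, 159.0, 154.0, 158.0], [151.0, 154.0, 158.0, 157.0, 153.0, 153.0, 150.0], [-2.0, 155.0, 151.0, 154.0, 153.0, 152.0, 2.0]] [569.  94. 157.]
(175, 235) [[-2.0, 145.0, 151.0, 152.0, 149.0, 146.0, 2.0], [4.0, 147.0, 150.0, 147.0, 150.0, 147.0, 1.0], [-1.0, 148.0, 147.0, 144.0, 150.0, 142.0, -2.0]] [549.  99. 147.]
(185, 232) [[-5.0, -2.0, 139.0, 142.0, 144.0, 145.0, 143.0], [-2.0, 0.0, 140.0, 142.0, 149.0, 140.0, 141.0], [-0.0, -2.0, 142.0, 140.0, 143.0, 141.0, 140.0]] [524. 107. 142.]
(195, 228) [[-8.0, -2.0, 139.0, 139.0, 133.0, 135.0, 133.0], [1.0, 130.0, 133.0, 137.0, 135.0, 136.0, 128.0], [-0.0, 137.0, 135.0, 140.0, 134.0, 134.0, 5.0]] [499. 117. 137.]
(203, 228) [[134.0, 137.0, 138.0, 136.0, 134.0, 141.0, 141.0], [134.0, 133.0, 135.0, 138.0, 136.0, 143.0, 143.0], [133.0, 133.0, 129.0, 134.0, 146.0, 144.0, 144.0]] [478. 116. 138.]
```

View pics/c1.png

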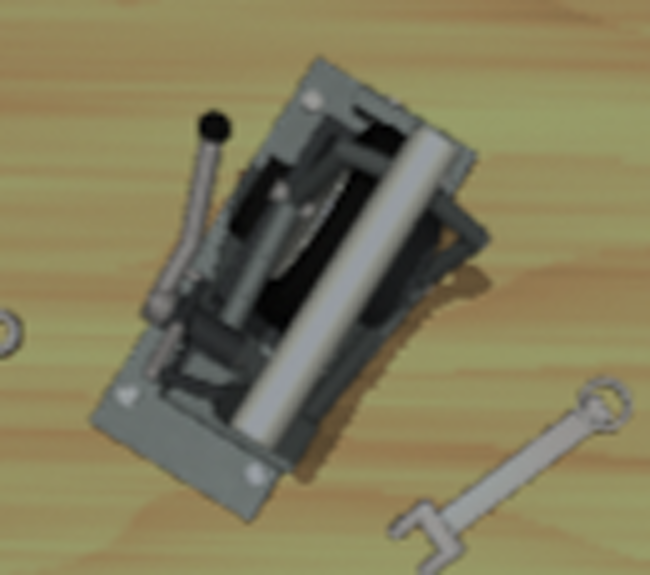

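View pics/c2.png

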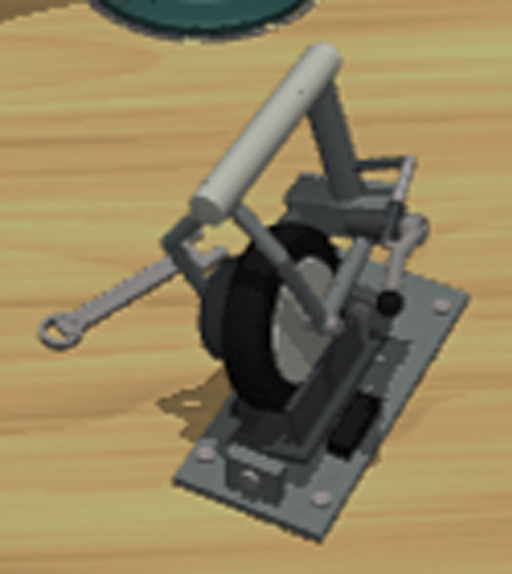

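Call:
drive_tool(targets="-4 0 0 -0.161; -4 0 0 -0.161; -4 0 0 -0.161; -4 0 0 -0.161; 0 5 -0.7 0; 0 5 -0.7 0; 0 5 -0.7 0; 0 5 -0.7 0", fingers=1, force=10)

```text
clock: 1.1
position: [329.7, -410.0, 346.3]
ee_rot: [0.413, 1.532, -0.413]
contact_force: [-0.2, -0.8, -0.3]
opening: 14.0
```

Call:
drive_tool(targets="0 5 -0.7 0; 0 5 -0.7 0; 0 5 -0.7 0; 0 5 -0.7 0; 0 5 -0.7 0; 0 5 -0.7 0; 0 5 -0.7 0; 0 5 -0.7 0")

```text
clock: 2.1
position: [482.3, -36.5, 346.5]
ee_rot: [0.413, 1.531, -0.414]
contact_force: [0.2, -0.8, -0.0]
opening: 0.4
```

Call:
drive_tool(targets="0 5 -0.75 0; 0 5 -0.75 0; 0 4.7 -0.8 0; 5 0 0 0; 5 0 0 0; 5 0 0 0; 0 0 0 0")

```text
clock: 2.98
position: [533.4, 99.8, 193.3]
ee_rot: [0.411, 1.539, -0.416]
contact_force: [0.9, 1.0, 0.4]
opening: 0.1
```

Run:
```python
from h import *
g=grab('scene','s1')['image'][...,::-1]; t=grab('top','t1')['image'][...,::-1]
A=cv2.resize(g[110:290,215:360],(480,596),interpolation=cv2.INTER_CUBIC)
cv2.imwrite('pics/c3.png',A)
s=env.sense();print(s['position'],s['joints'].round(2),s['contact_force'])
```

```text
[536.85165819 101.07967164 197.79838683] [ 0.3   0.37 -0.68  1.81  0.26  1.05 -1.  ] [-0.0356142   0.26110787  0.17442629]
```

View pics/c3.png

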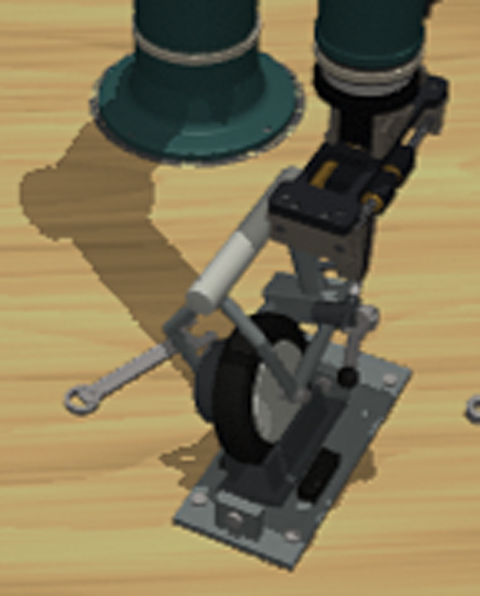

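Call:
drive_tool(targets="4 0 0 0; 1.5 0 0 0; 1.3 0.1 0 0; 1.3 0.2 0 0; 1.3 0.2 0 0; 1.3 0.2 0 0")

```text
clock: 3.82
position: [540.6, 107.8, 89.7]
ee_rot: [0.414, 1.53, -0.412]
contact_force: [0.2, 1.2, 2.7]
opening: 0.6
```

Call:
drive_tool(targets="1.0 0.2 -0.3 0; 1.0 0.2 -0.3 0; 1.0 0.2 -0.4 0; 0.8 0.2 -0.4 0; 0 0 0 0")

```text
clock: 4.45
position: [530.8, 121.0, 50.9]
ee_rot: [0.412, 1.533, -0.413]
contact_force: [0.1, -0.8, 0.1]
opening: 0.2
```

Run:
```python
from h import *
g=grab('scene','s2')['image'][...,::-1]; t=grab('top','t2')['image'][...,::-1]
cv2.imwrite('pics/c4.png',cv2.resize(g[110:290,215:360],(480,596),interpolation=cv2.INTER_CUBIC))
s=env.sense();print(s['position'],s['contact_force'])
```

```text
[531.76357816 120.73294092  51.74226444] [ 0.09615818  0.02935812 -0.090562  ]
```

View pics/c4.png

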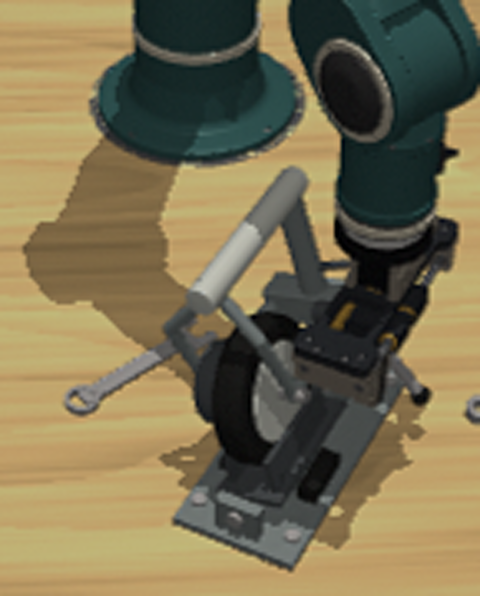

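Call:
drive_tool(targets="-2 0 0.5 0; -4 0 0.5 0; -5 0 0 0; -6 0 0 0; -6 0 0 0; -6 0 0 0; 0 0 0 0", fingers=0.2)

```text
clock: 5.42
position: [542.7, 116.7, 347.3]
ee_rot: [0.416, 1.521, -0.41]
contact_force: [0.4, -0.4, -0.6]
opening: 68.4
```

Run:
```python
from h import *
f=grab('scene','s3');g=f['image'][...,::-1]; t=grab('top','t3')
for p in ([496,171,45],[573.5,95.2,149]):
    c=f['R']@p+f['t'];q=f['K']@c/c[2];print('proj',q[:2], [(q[0]-215)*3.31,(q[1]-110)*3.31])
w=cloud(t);z=w[...,2];print(z[155:205:4,225:242].round(0).astype(int))
cv2.imwrite('pics/c5.png',cv2.resize(g[110:290,215:360],(480,596),interpolation=cv2.INTER_CUBIC))
s=env.sense();print(s['position'],s['contact_force'])
```

```text
proj [341.85642925 229.44377923] [np.float64(419.89478080724695), np.float64(395.3589092624586)]
proj [319.87152044 224.06498469] [np.float64(347.1247326448089), np.float64(377.55509933382325)]
[[750 750 750 748 746 745 741 740 738 734 729  -2   4   1  -1   2   0]
 [754 753 753 751 750 748 746 746 744 740 738 734 729   0   1  -1  -2]
 [757 755 757 754 754 751 751 749 746 746 744 742 738 734   0  -4   4]
 [758 758 757 757 757 755 753 753 751 751 748 745 743 743 737 731  -2]
 [762 762 763 759 758 758 755 757 754 753 753 749 750 748 745 741 739]
 [763 765 763 763 762 761 760 758 759 756 756 755 753 751 749 746 745]
 [766 764 764 764 765 764 762 761 761 761 759 758 756 756 753 751 748]
 [768 767 766 765 768 766 765 764 764 762 761 761 759 757 758 755 755]
 [769 769 770 768 766 767 768 766 766 766 764 763 761 762 759 758 758]
 [773 771 771 769 770 769 770 767 769 768 766 764 764 765 765 762 761]
 [772 771 773 773 773 772 773 772 769 770 769 769 767 767 764 764 765]
 [776 774 775 775 773 773 772 773 771 771 771 770 768 768 768 767 767]
 [777 776 776 774 777 775 774 775 774 773 774 773 773 771 770 768 770]]
[540.30095827 115.34453055 342.01181333] [0.32134082 0.57524207 0.02014161]
```

View pics/c5.png

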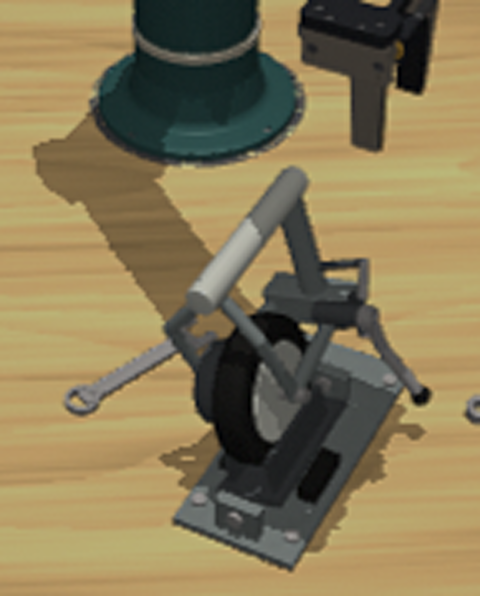

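Call:
drive_tool(targets="0 -5.4 -0.1 -0.175; 0 0 0 -0.175; 0 0 0 -0.175; 0 0 0 -0.175; 0 0 0 -0.175; 0 0 0 -0.175; 0 0 0 -0.175; 0 0 0 -0.175", fingers=0)

```text
clock: 6.52
position: [512.3, 70.4, 339.8]
ee_rot: [-0.681, 1.464, 0.683]
contact_force: [0.6, -0.5, -0.1]
opening: 91.5
```

Call:
drive_tool(targets="0 0 0 -0.171; 0 0 -5.3 0; 0 0 0 0; 0 0 0 0")

```text
clock: 7.02
position: [486.0, 25.2, 340.8]
ee_rot: [-0.807, 1.416, 0.809]
contact_force: [-1.2, 0.7, -0.3]
opening: 92.1
```

Run:
```python
from h import *
s=env.sense();M=Ro.from_rotvec(s['ee_rot']).as_matrix();print(s['position'],M.round(3),s['joints'].round(2),s['opening'])
print('delta tool mm',M.T@(np.array([485,23.5,200])-s['position']))
```

```text
[485.95009654  25.21849643 340.82887232] [[-0.001 -0.861  0.508]
 [ 0.     0.508  0.861]
 [-1.     0.001 -0.   ]] [ 0.73  0.16 -0.94  1.74  0.13  1.31  0.81] 92.0700427808318
delta tool mm [140.82932666  -0.26024251  -1.91316925]
```

Call:
drive_tool(targets="5 0 -0.2 0; 4 0 0 0; 3 0 0 0; 2.1 0 0 0; 0 0 0 0; 0 0 0 0")

```text
clock: 7.78
position: [485.9, 24.6, 201.3]
ee_rot: [-0.81, 1.414, 0.81]
contact_force: [0.3, 0.7, 0.5]
opening: 92.1
```

Call:
drive_tool(targets="0 0 0 0; 0 0 0 0; 0 0 0 0; 0 0 0 0; 0 0 0 0; 0 0 0 0; 0 0 0 0; 0 0 0 0", fingers=1, force=6)

```text
clock: 8.78
position: [485.5, 23.7, 200.8]
ee_rot: [-0.809, 1.415, 0.809]
contact_force: [-1.2, -0.2, 1.9]
opening: 15.9
```

Run:
```python
from h import *
f=grab('scene','s4');g=f['image'][...,::-1]; t=grab('top','t4')
cv2.imwrite('pics/c6.png',cv2.resize(g[110:290,215:360],(480,596),interpolation=cv2.INTER_CUBIC))
s=env.sense();print(s['position'],s['contact_force'],s['opening'])
```

```text
[485.45592838  23.60737648 200.981775  ] [-1.42507779 -0.2638049   3.69666861] 15.981446190260387
```

View pics/c6.png

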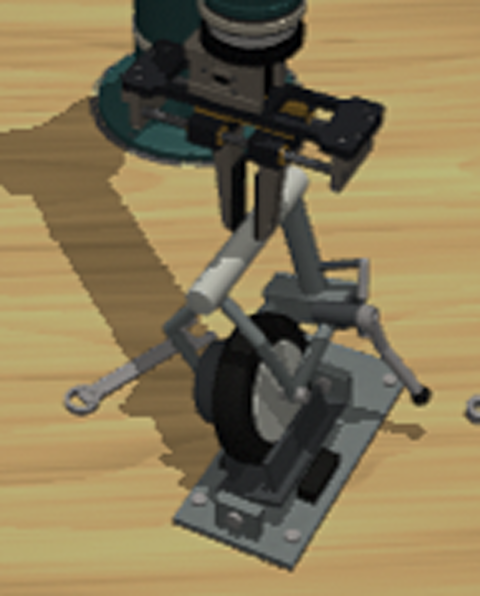

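Run:
```python
from h import *
f=dict(np.load('pics/scene0.npz'));f=dict(np.load('pics/s4.npz'));g=f['image'][...,::-1];w=cloud(f)
X=np.array([-.865,.502,0]);Y=np.array([-.502,-.865,0]);C=np.array([509.2,65.2,0])
loc=np.stack([(w-C)@X,(w-C)@Y,w[...,2]],-1)
for c in range(276,302,3):
  print(c,[tuple(loc[r,c].round(0).astype(int).tolist()) for r in range(164,190,3)])
for n in('top0','t4'):
  t=dict(np.load('pics/%s.npz'%n));w=cloud(t);L=np.stack([(w-C)@X,(w-C)@Y,w[...,2]],-1)[150:240,215:300].reshape(-1,3)
  for lo,hi in((-85,-45),(45,85)):
    p=L[(L[:,0]>lo)&(L[:,0]<hi)&(L[:,2]>205)&(L[:,2]<245)];print(n,lo,len(p),p.mean(0) if len(p) else '',p[:,1].min() if len(p) else '',p[:,1].max() if len(p) else '')
im=g[150:205,255:320];cv2.imwrite('pics/c7.png',cv2.resize(im,(700,592),interpolation=cv2.INTER_CUBIC))
```

```text
276 [(292, 245, 0), (277, 237, 0), (258, 227, 4), (248, 222, 1), (235, 215, 1), (224, 209, -2), (208, 201, 1), (196, 195, -1), (182, 187, 1)]
279 [(294, 234, 2), (282, 228, 0), (269, 222, -1), (251, 212, 3), (239, 206, 0), (221, 196, 5), (206, 189, 7), (200, 186, 0), (-44, 58, 229)]
282 [(-6, 69, 276), (-10, 67, 269), (-9, 68, 259), (-11, 66, 251), (-9, 68, 239), (227, 189, 4), (213, 182, 4), (-35, 54, 234), (-45, 49, 233)]
285 [(-12, 57, 285), (-8, 59, 272), (-10, 58, 263), (-11, 58, 254), (-9, 59, 242), (-12, 57, 235), (-17, 55, 230), (-29, 48, 232), (-38, 44, 230)]
288 [(7, 59, 270), (3, 57, 264), (4, 57, 254), (2, 56, 245), (0, 55, 237), (-5, 52, 232), (-19, 45, 235), (-28, 41, 234), (-35, 37, 230)]
291 [(308, 196, 5), (298, 191, 2), (289, 186, -3), (21, 57, 231), (8, 50, 233), (-3, 44, 234), (-7, 42, 227), (-20, 36, 230), (-21, 35, 220)]
294 [(-11, 33, 293), (-7, 35, 280), (-14, 31, 276), (-7, 34, 260), (-11, 33, 254), (-7, 34, 241), (-9, 33, 232), (219, 141, 3), (208, 135, 1)]
297 [(-11, 25, 295), (-12, 24, 287), (-4, 28, 270), (-9, 25, 265), (-7, 26, 253), (-4, 27, 240), (239, 140, 0), (224, 133, 2), (207, 125, 6)]
300 [(4, 23, 285), (6, 24, 274), (7, 25, 263), (36, 37, 227), (33, 36, 220), (59, 47, 185), (242, 131, 2), (230, 125, 1), (214, 117, 3)]
top0 -85 184 [-64.5135381   48.35753594 227.59619137] 29.44220864151175 62.07008521772621
top0 45 184 [ 64.69548653  48.81143178 228.71838924] 32.20439386933846 61.342067943670756
t4 -85 0   
t4 45 41 [ 78.09868018  44.04366655 228.62274637] 34.1919654494698 55.92795146938142
```

View pics/c7.png

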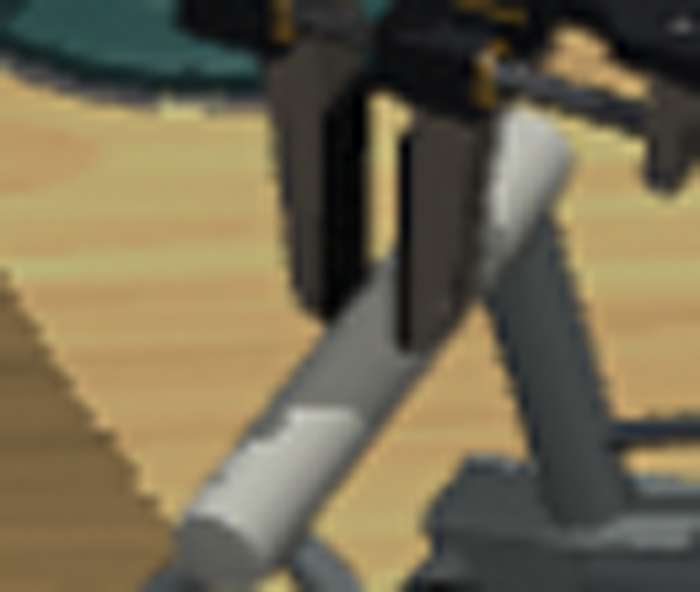

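Run:
```python
from h import *
for n,pos in(('s1',(536.8,101,197.8)),('s3',(540.3,115.3,342)),('s4',(485.4,23.6,201)),('t3',(540.3,115.3,342))):
  f=dict(np.load('pics/%s.npz'%n));w=cloud(f);c=f['K']@(f['R']@np.array(pos)+f['t']);print(n,'TCP proj',(c[:2]/c[2]).round(1),'crop',((c[:2]/c[2]-[215,110])*3.31).round(0))
  m=(np.hypot(w[...,0]-pos[0],w[...,1]-pos[1])<70)&(w[...,2]>pos[2]-40)
  p=w[m];print(np.histogram(p[:,2],bins=np.arange(pos[2]-40,pos[2]+120,8)))
```

```text
s1 TCP proj [321.5 200.4] crop [353. 299.]
(array([17,  3,  0,  0,  0,  0,  0,  0, 10, 25, 17, 14, 12, 17, 12, 10,  2,
        0,  0]), array([157.8, 165.8, 173.8, 181.8, 189.8, 197.8, 205.8, 213.8, 221.8,
       229.8, 237.8, 245.8, 253.8, 261.8, 269.8, 277.8, 285.8, 293.8,
       301.8, 309.8]))
s3 TCP proj [330.8 156.6] crop [383. 154.]
(array([ 0,  0,  0,  0,  0,  0,  0,  0,  0, 24, 48, 59, 49, 44, 41, 46, 42,
       24, 10]), array([302, 310, 318, 326, 334, 342, 350, 358, 366, 374, 382, 390, 398,
       406, 414, 422, 430, 438, 446, 454]))
s4 TCP proj [290.2 187.4] crop [249. 256.]
(array([ 20,  20,  16,  31,  23,  27,  26,  43, 163,  89,  39,  39,  37,
        44,  41,  46,  56,  35,  17]), array([161, 169, 177, 185, 193, 201, 209, 217, 225, 233, 241, 249, 257,
       265, 273, 281, 289, 297, 305, 313]))
t3 TCP proj [218.7 163.6] crop [ 12. 178.]
(array([0, 0, 0, 0, 0, 0, 0, 0, 0, 2, 1, 2, 0, 0, 0, 0, 0, 0, 0]), array([302, 310, 318, 326, 334, 342, 350, 358, 366, 374, 382, 390, 398,
       406, 414, 422, 430, 438, 446, 454]))
```

Call:
drive_tool(targets="0 0 0 0; 0 0 0 0; 0 0 0 0; 0 0 0 0; 0 0 0 0; 0 0 0 0; 1.4 0 -0.2 0; 1.4 0 0 0", fingers=0)

```text
clock: 9.88
position: [483.9, 21.4, 171.5]
ee_rot: [-0.808, 1.416, 0.808]
contact_force: [-0.5, 0.0, -0.0]
opening: 91.8
```

Call:
drive_tool(targets="0 0 0 0; 0 0 0 0; 0 0 0 0; 0 0 0 0; 0 0 0 0; 0 0 0 0; 0 0 0 0; 0 0 0 0", fingers=1, force=6)

```text
clock: 10.88
position: [485.5, 23.7, 172.9]
ee_rot: [-0.808, 1.411, 0.81]
contact_force: [4.6, 4.1, -3.3]
opening: 25.5
```

Run:
```python
from h import *
f=grab('scene','s5');g=f['image'][...,::-1]; t=grab('top','t5')
cv2.imwrite('pics/c8.png',cv2.resize(g[110:290,215:360],(480,596),interpolation=cv2.INTER_CUBIC))
s=env.sense();print(s['position'],s['contact_force'],s['opening'])
```

```text
[485.52271074  23.74214972 172.91577637] [ 4.07963223  4.22244669 -4.52904965] 25.684364898507468
```

View pics/c8.png

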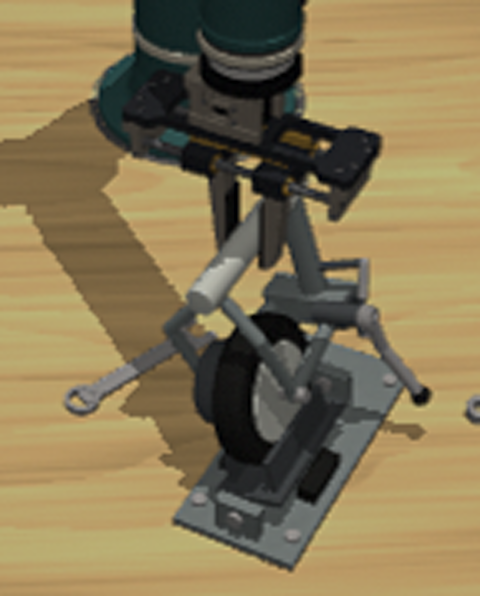

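Call:
drive_tool(targets="-0.05 0 0.3 0; -0.1 0 0.4 0; -0.08 0 0.4 0; -0.07 0 0.4 0; -0.06 0 0.4 0; -0.05 0 0.4 0; -0.04 0 0.4 0; -0.04 0 0.4 0")

```text
clock: 11.98
position: [500.3, 48.9, 177.7]
ee_rot: [-0.809, 1.415, 0.809]
contact_force: [-0.6, -2.3, 0.9]
opening: 25.6
```

Call:
drive_tool(targets="-0.03 0 0.4 0; -0.02 0 0.4 0; -0.02 0 0.4 0; -0.01 0 0.3 0; 0 0 0.2 0; 0 0 0.1 0; 0 0 0 0; 0 0 0 0")

```text
clock: 12.98
position: [509.2, 64.0, 178.4]
ee_rot: [-0.809, 1.415, 0.809]
contact_force: [-0.6, -1.1, 1.3]
opening: 26.0
```

```bash
cat > chk.py <<'E'
from h import *
import sys
k=sys.argv[1]
f=grab('scene','s'+k);g=f['image'][...,::-1]; t=grab('top','t'+k)
cv2.imwrite('pics/c%s.png'%k,cv2.resize(g[110:290,215:360],(480,596),interpolation=cv2.INTER_CUBIC))
s=env.sense();print(s['clock'],s['position'],s['contact_force'],s['opening'])
X=np.array([-.865,.502,0]);Y=np.array([-.502,-.865,0]);C=np.array([509.2,65.2,0])
print('TCP y',(s['position']-C)@Y)
w=cloud(f);L=np.stack([(w-C)@X,(w-C)@Y,w[...,2]],-1)
p=L[(L[...,0]>-84)&(L[...,0]<-45)&(L[...,2]>215)&(L[...,2]<242)&(abs(L[...,1])<80)];print('bar scene cam',len(p),p.mean(0),np.percentile(p[:,1],[2,98]))
w=cloud(dict(np.load('pics/scene0.npz')));L=np.stack([(w-C)@X,(w-C)@Y,w[...,2]],-1)
p=L[(L[...,0]>-84)&(L[...,0]<-45)&(L[...,2]>215)&(L[...,2]<242)&(abs(L[...,1])<80)];print('bar at start',len(p),p.mean(0),np.percentile(p[:,1],[2,98]))
E
python3 chk.py 9
```

```text
13.075 [509.15757804  64.01741459 178.38642467] [-0.09483855 -1.30292436 -0.00873139] 25.833103310309376
TCP y 1.0442322029800044
bar scene cam 137 [-65.80671855  -1.77971979 234.12030264] [-11.68202687  12.78350305]
bar at start 126 [-65.54546962  44.27133096 229.12999777] [35.70998673 57.51718225]
```

View pics/c9.png

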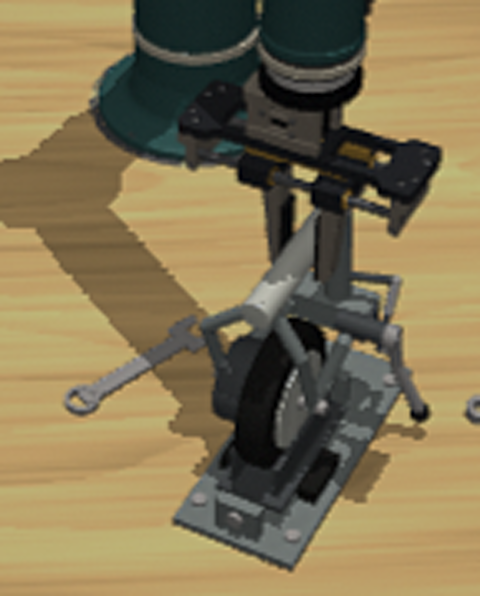

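Call:
drive_tool(targets="0 0 0 0; 0 0 0 0; 0 0 0 0; 0 0 0 0; 0 0 0 0; 0 0 0 0; 0 0 0 0; 0 0 0 0")

```text
clock: 14.08
position: [509.2, 64.0, 178.4]
ee_rot: [-0.809, 1.415, 0.809]
contact_force: [-0.8, -1.0, 1.0]
opening: 25.7
```

```bash
python3 chk.py 10; python3 -c "
from h import *
f=dict(np.load('pics/s10.npz'));C=np.array([509.2,65.2,0]);X=np.array([-.865,.502,0]);Y=np.array([-.502,-.865,0])
P=C+64.4*X-86*Y+[0,0,24.1];c=f['K']@(f['R']@P+f['t']);print('expected foot in crop',(c[:2]/c[2]-[215,110])*3.31)
print(env.sense()['dq'])
a=job_done();print(a)"
```

```text
14.175 [509.16923067  64.02155783 178.40306378] [-0.17594493 -0.35998739 -0.40021954] 25.723636346268606
TCP y 1.0347986859290028
bar scene cam 141 [-65.65845759  -2.09338473 234.3923957 ] [-11.52473207  12.08809574]
bar at start 126 [-65.54546962  44.27133096 229.12999777] [35.70998673 57.51718225]
expected foot in crop [419.18453382 412.73969621]
[ 6.99648395e-04  6.57301587e-04 -1.32163584e-03 -8.43729971e-04
 -8.44243331e-05 -1.77813652e-04  1.33511530e-03]
the job is handed in; nothing more can be done
None
```

I flipped the kickstand down until it snapped over centre. I then gripped the bar at 6 N and brought the frame upright slowly. The job is handed in at 14.2 s, still holding the bar; no verdict is reported.

**Last checks**
- **Frame:** the bar sits about 1 to 2 mm from upright (about 0.01 rad). It moved 46 mm sideways and 5 mm up, close to the expected 48 and 6 mm.
- **Steadiness:** the arm was still and the readings did not change over the last second.
- **Grip:** the opening is 25.7 mm on the 26 mm bar.
- **Kickstand:** the foot shows at (420, 410) in the picture, against (419, 413) predicted for fully down and upright.
- **Other things on the bench:** I touched none of them, and the wrench and nut look unmoved. I did not measure the rest again at the end.

**What disagreed:** the cameras showed the fingertips about 27 mm higher than the reported TCP height. My first close therefore caught only the top of the bar (16 mm opening). I opened, went 28 mm lower and gripped again, and the frame stayed on its stop. I did not find the cause of the offset.

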